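# Find the notch, draw the shackle and present it

### The arm

A 6-joint arm with a two-finger parallel gripper is mounted at the origin on the work surface. World frame = base frame: x ahead of the robot, y to its left, z up, the work surface at z = 0. Lengths are in m, angles in rad, forces in N, time in s.
With the tool pointing down it reaches from about 0.15 to 0.775 m from the base axis. Payload 6.1 kg.
Tool frame: the origin (TCP) lies between the finger pads; the fingertips stand 11 mm ahead of it and the grasp point (between the pads) lies 8 mm behind it; z points along the fingers, y is the direction in which the jaws open and shut (so a half turn about z gives the same grasp; the last joint's range is limited). The gripper opens to 85 mm and grips with 20 to 120 N. Pads are 22 mm wide; open, the fingers measure 114 mm over their backs; the gripper's body (76 mm by 85 mm) begins 54 mm behind the grasp point. The pads swing forward as they close: fully open they stand 13 mm farther back than shut.
Start: joints at [1.194, 0.126, -0.04, 1.405, 0, 1.571], TCP at [0.193, 0.488, 0.242] pointing down, gripper open.
Joint ranges: [-2.72, 2.72], [-0.95, 1.95], [-1.27, 1.35], [-1.78, 2.02], [-1.46, 1.47], [-3.14, 3.14]. Speed limits (rad/s): [2.39, 2.39, 3.01, 3.14, 3.14, 3.14].

### API

Orientations are given as a unit quaternion [x, y, z, w].
In Python, from station import arm, viewer, order gives the robot as it stands.
- The arm moves only by the tool send_rows, never from a script. Its argument "rows" is a list of rows, each a list of 5 numbers: the opening, from -1 (shut) to 1 (fully open), so that 0 is half open, then the shift along the tool's x, y, z in cm, then the turn about the tool's z in rad. In form: [[hand, x, y, z, spin], ...]. A call has 1 to 8 rows; each row shifts and turns the commanded pose from where the row before left it, along the tool's axes as they then stand; what a row does not reach is not made up. A row lasts 1/10 s, in which the tool goes at most 50 mm and 8.59 degrees, less where a joint would pass 70% of its speed; a pose out of reach is approached as far as the arm can. A call with a gripper value outside its range is refused whole. The fingers move at their own pace and stop on an object; "force" is the grip in N (left out, the last holds). Time passes only in rows, so rows that do not move let the fingers close. It gives the time, the measured TCP pose, the force and the opening at its end, in the units of the state.
- arm.sense(): the state, without advancing time (a new reading comes with each control period).
- viewer.capture(name): name is "scene" or "top" or "wrist"; returns a dict with "img" (420x560x3 uint8, blue, green, red), "intrinsics" (3x3 intrinsics, pixels), "R" (3x3) and "t" (3): a world point X has camera coordinates R X + t. Camera axes: x right, y down, z forward; pixel columns grow to the right and rows downward; lengths in m; the calibration is good to about 2 mm. A picture is of the moment at which its call begins. There is no depth.
- order.job_done(): hands the job in, once; it reports no verdict.
The state is a dict: "time": time; "q": joint angles; "qd": joint speeds; "joint_efforts": joint torques, N m; "tool_pos": TCP position; "eef_rot": TCP orientation; "force": force on the tool from outside, world axes, zero at the start; "ft_torque": the same for the moment, N m; "gripper_width": finger opening in m.
Only numpy, scipy, OpenCV 4.12 (cv2) and the standard library are available. Lean on these libraries where they do the work, as an engineer would, in place of code of your own. Each camera call takes 0.05 s, during which the arm holds its last target.

### The job

The combination padlock clamped in the blue vise has lost its number. Turn its dial clockwise, past the light clicks, until you feel it come up against the springy stop (press the stop a little, do not force it), let go of the dial, then draw the shackle straight out of the lock and hold it up in the gripper, well above the vise, for me to see. Finish while still holding it there, and leave the parts lying about the counter alone.

Things in the scene. Friction and masses are not known exactly. Their poses are not given: they have to be found in the camera images.
- vise: Small faded-blue bench vise, fixed to the counter. Origin: on the counter, right under the dial's axis; z up. Jaws grip the padlock from local +x and -x, outside x = +-34 mm; each is 46 mm thick, 66 mm long in y, its top 100 mm above the counter. Screw and T-handle stick out to x = -170 mm, 58 mm up.
- lock: Combination padlock: beige-grey metal case 68 x 58 x 30 mm, lying flat in the vise's jaws, dial on top; fixed. Origin: on the dial's axis at the case's underside, 82 mm above the counter (top face at 112 mm). z up, axes as the vise's. The case spans x = +-34, y = -30 to +28 mm. The shackle comes out along local -y.
- dial_grip (a point): On the dial's axis at gripping height, 139.5 mm above the counter. The dial is a black disc (43 mm across, its top at 117.5 mm) with an upright dark grip bar: 36 mm long along this point's x, 10 mm wide along its y, top at 147.5 mm. White mark at the bar's +x end. The frame turns with the dial; z up.
- dial (a joint): Turn of the dial (rad), growing clockwise seen from above; its zero means nothing. Takes 0.03 Nm, plus light clicks of about 0.03 Nm every 0.3 rad. The open notch is at an unknown place 0.5 to 1.35 rad clockwise of the start, where it meets the springy stop; let go there, it springs back to first touch. Shackle free within 0.12 rad of first touch; elsewhere blocked after a few mm of play.
- stop (a joint): Deflection of the springy stop (rad): 0 until the dial meets it, then it yields 0.1 rad per 0.25 Nm of torque on the dial. A press of 0.05 to 0.25 rad is right; beyond 0.4 rad it is bent (fails). A small brass pin showing at the rim of the dial moves with it.
- shackle: Loose U of 10 mm round steel bar, 0.13 to 0.21 kg, 54 mm wide outside. Origin: middle of the crossbar, the place to grip (straight for 26 mm along local x). Legs run to local +y, the last 50 mm inside the case. At the start: axes as the lock's, origin 72 mm from the dial's axis along the lock's -y (42 mm clear of the case), 96 mm above the counter, free air below. Out after 50 mm of straight pull.
- fan: Bystander, loose on the counter, not to be disturbed: chipped aluminium alternator fan, disc 104 mm across, 16 mm high. Origin: centre of its underside (on the counter).
- bearing: Bystander, loose on the counter, not to be disturbed: bronze ball bearing, 47 mm across, 14 mm high. Origin: centre of its underside (on the counter).
- key: Bystander, loose on the counter, not to be disturbed: steel woodruff key, half disc 28 mm long, 6 mm thick. Origin: centre of its underside (on the counter).
- spacer: Bystander, loose on the counter, not to be disturbed: white nylon spacer, tube 32 mm across, 20 mm high. Origin: centre of its underside (on the counter).
- pulley: Bystander, loose on the counter, not to be disturbed: dark steel pulley, 62 mm across, 26 mm high. Origin: centre of its underside (on the counter).
- driver: Bystander, loose on the counter, not to be disturbed: screwdriver, 190 mm long, orange handle. Origin: centre of its underside (on the counter).
There are look-alikes about, which are no part of the job. There is more than one size of the shackle; the job needs the smallest.

How it is judged:
On the way, in this order (a step that is already met when the one before it is completed fails the run):
1. the dial is turned until it presses the springy stop (value of joint stop above 0.03 rad), for 0.1 s.
2. the dial is let go (contact force between the fingers and dial below 0.2 N), for 0.1 s.
3. the shackle is drawn out of the lock (y of shackle in the frame of lock below -0.118 m and contact force between the fingers and shackle above 1 N), for 0.1 s.
At the end, for the whole second after the job is handed in: the shackle is held still (under 30 mm/s) between the fingers, its crossbar more than 0.20 m above the counter, touching neither lock nor vise (height (world z) of shackle above 0.2 m and contact force between the fingers and shackle above 1 N and contact force between shackle and vise below 0.1 N and linear speed of shackle below 0.03 m/s); the arm keeps its last pose, push and grip.
It fails at once if the stop is forced (pressed beyond 0.4 rad) (value of joint stop above 0.4 rad).
It fails at once if a part lying on the counter is pushed more than 30 mm (distance of any of fan, bearing, key, spacer, pulley, driver from where it was at the start of the episode above 0.03 m).
It also fails if it takes over 58 s, if anything falls off the work surface, if the arm or the gripper's body presses on something with over 40 N, if the wrist force passes 120 N, or if a joint passes its speed limit or range.

## Working session

There is one attempt and no reset: what is moved stays moved. The work goes in short steps, Python scripts to look and compute and a tool call to move; the robot and the scene stay as the last step left them, time stands still between calls to the robot, and variables do not carry over. Pictures are saved under pics/ and viewed, and the job is handed in when it is done.

Besides the shell and the picture viewer there is one more tool, called after "Request:" by a JSON object that holds its "method" and its "body", one argument or row to a line. send_rows: Moves the arm, as the interface text tells. Its arguments: {"type":"object","properties":{"rows":{"type":"array","items":{"type":"array","items":{"type":"number"}}},"force":{"type":"number"}},"required":["rows"]}

```bash
ls; mkdir -p pics
python3 - <<'E'
from station import arm, viewer, order
import cv2
s=arm.sense()
for k,v in s.items(): print(k,v)
for n in ["scene","top","wrist"]:
    c=viewer.capture(n); cv2.imwrite(f"pics/{n}0.png",c["img"]); print(n,c["intrinsics"],c["R"],c["t"])
E
```

```text
pics
time 0.0
q [ 1.19401078e+00  1.26371014e-01 -4.06110019e-02  1.40538419e+00
 -5.52455704e-06  1.57076821e+00]
qd [-0.00043525  0.00176823 -0.00145811 -0.00037276 -0.00116947 -0.00018199]
joint_efforts [-3.86593128e-04 -4.35915148e+01  3.52925420e+01  1.74730027e-02
 -1.12276582e-04  1.81918672e-06]
tool_pos [0.19302448 0.48781289 0.24153179]
eef_rot [ 1.87266478e-01  9.82308836e-01 -7.71568118e-04 -1.44301501e-04]
force [-0.46901362  0.4017323   0.3671412 ]
ft_torque [ 0.00084302 -0.00059712  0.0297568 ]
gripper_width 0.0856093523858707
scene [[426.1273056    0.         281.1631792 ]
 [  0.         426.1273056  210.15389892]
 [  0.           0.           1.        ]] [[ 0.73215589  0.6811296  -0.00319697]
 [ 0.42686704 -0.46249286 -0.77710031]
 [-0.5307846   0.56759388 -0.62936865]] [-0.38572695 -0.17445836  1.53857339]
top [[487.50822665   0.         276.44583247]
 [  0.         487.50822665 207.34657283]
 [  0.           0.           1.        ]] [[ 0.0065433  -0.99974042 -0.02182369]
 [-0.99681019 -0.00478508 -0.07966522]
 [ 0.07954011  0.02227535 -0.99658275]] [-0.00579993  0.54696165  1.24303646]
wrist [[325.02391161   0.         279.52594937]
 [  0.         325.02391161 210.5967708 ]
 [  0.           0.           1.        ]] [[ 0.36819348  0.92974691 -0.00205936]
 [ 0.89550261 -0.35403488  0.26969312]
 [ 0.25001726 -0.10114341 -0.96294412]] [-0.52472069 -0.03494762  0.3783733 ]
```

View pics/top0.png

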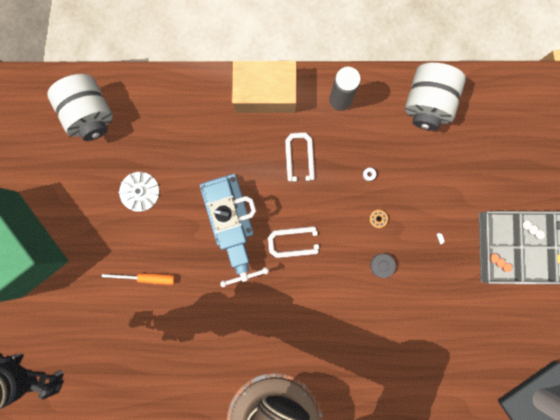

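View pics/scene0.png

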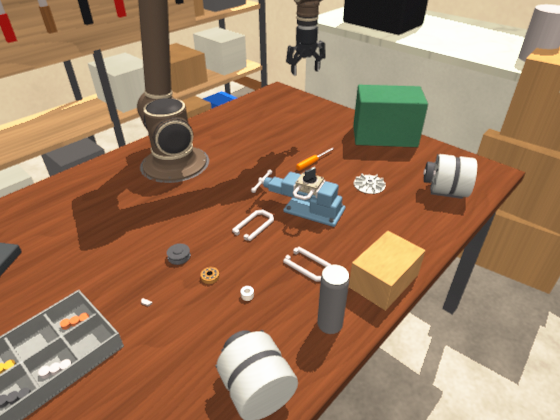

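View pics/wrist0.png

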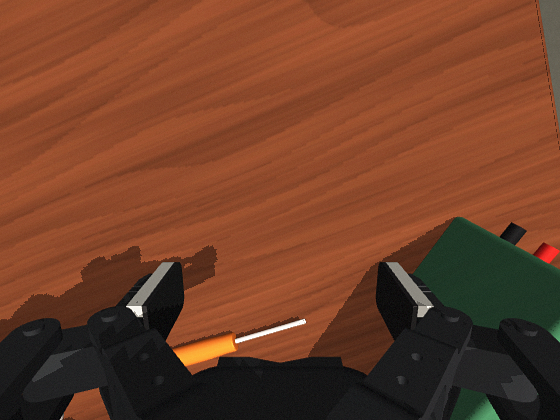

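The top view shows three candidate shackles: one in the vised lock at about (246,208), and larger loose ones at (300,157) and (294,242). The one in the lock is the smallest and matches the description. The dial is at about (224,213). Next, a close crop to check that.

Run:
```python
import cv2
a=cv2.imread("pics/top0.png")[165:295,190:330]; cv2.imwrite("pics/topc.png",cv2.resize(a,None,fx=5.5,fy=4.6*1,interpolation=cv2.INTER_CUBIC) if 0 else cv2.resize(a,None,fx=4.5,fy=4.5,interpolation=cv2.INTER_CUBIC))
a=cv2.imread("pics/scene0.png")[160:230,240:350]; cv2.imwrite("pics/scenec.png",cv2.resize(a,None,fx=7,fy=7,interpolation=cv2.INTER_CUBIC))
```

```text
(no output)
```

View pics/topc.png

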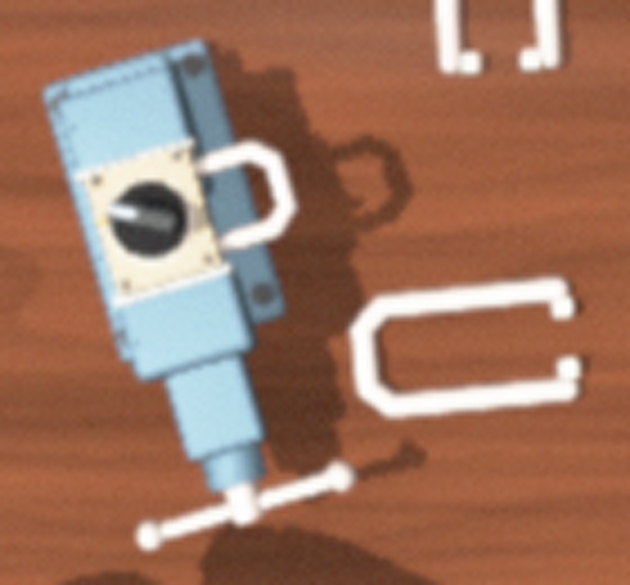

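View pics/scenec.png

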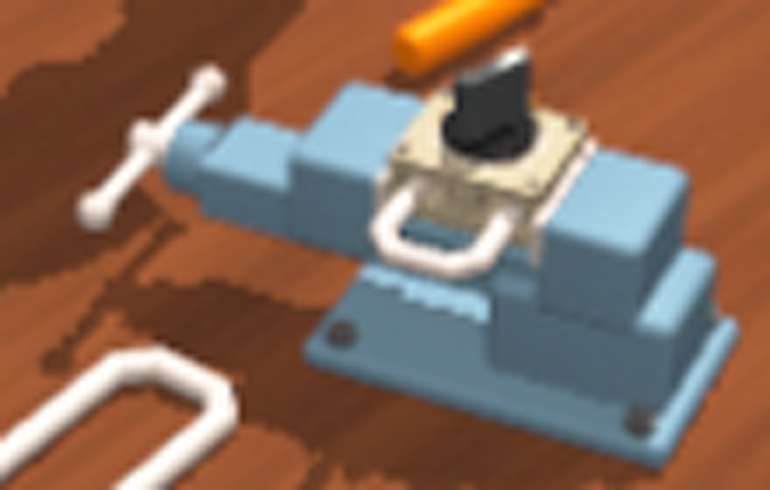

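```bash
cat > h.py <<'E'
import numpy as np, cv2
from station import arm, viewer, order
from scipy.optimize import least_squares
def proj(c,X):
    X=np.atleast_2d(X); p=X@np.array(c["R"]).T+c["t"]; p=p@np.array(c["intrinsics"]).T; return p[:,:2]/p[:,2:]
def back(c,uv,z):
    K=np.array(c["intrinsics"]);R=np.array(c["R"]);t=np.array(c["t"])
    d=R.T@np.linalg.solve(K,[uv[0],uv[1],1]);o=-R.T@t
    return o+d*(z-o[2])/d[2]
def loc(p,X):
    X=np.atleast_2d(X);c,s=np.cos(p[2]),np.sin(p[2])
    return np.c_[p[0]+c*X[:,0]-s*X[:,1],p[1]+s*X[:,0]+c*X[:,1],X[:,2]]
E
python3 - <<'E'
from h import *
T=viewer.capture("top");S=viewer.capture("scene")
o=lambda u,v:(190+u/4.5-.4,165+v/4.5-.4)
q=lambda u,v:(240+u/7-.4,160+v/7-.4)
L=[((34,-30,112),o(190,145)),((34,28,112),o(80,178)),((-34,-30,112),o(232,270)),((-34,28,112),o(118,302)),((0,0,117.5),o(148,219)),((0,-72,101),o(285,190))]
M=[((0,0,117.5),q(490,128)),((-34,-30,112),q(390,155)),((34,-30,112),q(540,197))]
f=lambda p:np.r_[(proj(T,loc(p,[np.array(a)/1e3 for a,_ in L]))-[b for _,b in L]).ravel(),(proj(S,loc(p,[np.array(a)/1e3 for a,_ in M]))-[b for _,b in M]).ravel()]
r=least_squares(f,[.5,.1,.3],loss="soft_l1");print(r.x,np.degrees(r.x[2]));print(f(r.x).reshape(-1,2).round(1))
p=r.x
# dial bar ends: white end & dark end at z .1475
A=back(T,o(112,210),.1475);B=back(T,o(172,223),.1475);print("bar",A,B,np.linalg.norm(A-B))
print(np.degrees(np.arctan2(A[1]-B[1],A[0]-B[0])))
print("shackle",loc(p,[0,-.072,.096]))
for n,uv in dict(fan=(139,191),bearing=(379,219),key=(440,239),spacer=(370,174),pulley=(384,266),driver=(140,278),sh2=(300,157),sh3=(294,242)).items(): print(n,back(T,uv,.01).round(3))
E
```

```text
[0.52355662 0.12325655 0.2948007 ] 16.89083587283248
[[-0.4 -0. ]
 [ 1.  -0.5]
 [-2.  -0.8]
 [ 0.3 -1.1]
 [ 0.6  0.4]
 [-0.6 -1.2]
 [-0.9 -1.4]
 [-1.4 -1.3]
 [-1.4 -1.4]]
bar [0.52704935 0.13948329 0.1475    ] [0.52043375 0.10810145 0.1475    ] 0.03207157724649287
78.09578539095827
shackle [[0.54447616 0.05436263 0.096     ]]
fan [0.59  0.361 0.01 ]
bearing [ 0.519 -0.27   0.01 ]
key [ 0.468 -0.426  0.01 ]
spacer [ 0.637 -0.247  0.01 ]
pulley [ 0.397 -0.281  0.01 ]
driver [0.362 0.352 0.01 ]
sh2 [ 0.681 -0.064  0.01 ]
sh3 [ 0.458 -0.049  0.01 ]
```

Request:
{"method": "send_rows", "body": {
  "rows": [
    [0, -2, -1, 0, 0],
    [0, -4, -2, 0, 0],
    [0, -4, -2, 0, 0],
    [0, -4, -2, 0, 0],
    [0, -4, -2, 0, 0],
    [0, -4, -2, 0, 0],
    [0, -4, -2, 0, 0],
    [0, -4, -2, 0, 0]
  ]
}}

```text
time: 1.05
tool_pos: [0.4178, 0.2367, 0.2424]
eef_rot: [0.187, 0.982, 0.0, 0.0]
force: [-0.1, 1.3, 0.2]
gripper_width: 0.0427
```

Request:
{"method": "send_rows", "body": {
  "rows": [
    [0, -4, -2, 0, 0],
    [0, -4, -2, 0, 0],
    [0, -3, -1.5, 0, 0],
    [0, 0, 0, 0, -0.14],
    [0, 0, 0, 0, -0.14],
    [0, 0, 0, 0, 0]
  ]
}}

```text
time: 1.65
tool_pos: [0.4991, 0.1462, 0.2421]
eef_rot: [0.049, 0.999, -0.0, -0.0]
force: [-0.6, 0.8, 0.2]
gripper_width: 0.0425
```

```bash
cat >> h.py <<'E'
def st():
    s=arm.sense();from scipy.spatial.transform import Rotation as Ro
    R=Ro.from_quat(s["eef_rot"]).as_matrix()
    print("t %.2f"%s["time"],"pos",np.round(s["tool_pos"],4),"xang %.2f"%np.degrees(np.arctan2(R[1,0],R[0,0])),"tilt",R[:,2].round(3),"w %.4f"%s["gripper_width"],"F",np.round(s["force"],2),"M",np.round(s["ft_torque"],3),"q",np.round(s["q"],3)); return s,R
E
python3 -c "
from h import *
st()"
```

```text
t 1.65 pos [0.4991 0.1462 0.2421] xang 174.42 tilt [-0.001 -0.    -1.   ] w 0.0425 F [-0.6   0.77  0.21] M [ 0.029 -0.063 -0.02 ] q [ 0.285  0.117 -0.05   1.404  0.     0.382]
```

Request:
{"method": "send_rows", "body": {
  "rows": [
    [0.4, -2.7, -2, 0, 0],
    [0.4, 0, 0, 0, -0.146],
    [0.4, 0, 0, 0, -0.146],
    [0.4, 0, 0, 0, -0.146],
    [0.4, 0, 0, 0, -0.146],
    [0.4, 0, 0, 0, -0.146],
    [0.4, 0, 0, 0, -0.146],
    [0.4, 0, 0, 0, -0.146]
  ]
}}

```text
time: 2.45
tool_pos: [0.5237, 0.1245, 0.2423]
eef_rot: [-0.448, 0.894, -0.0, -0.0]
force: [-0.0, -0.1, -0.0]
gripper_width: 0.0599
```

Request:
{"method": "send_rows", "body": {
  "rows": [
    [0.4, 0, 0, 0, -0.146],
    [0.4, 0, 0, 0, -0.146],
    [0.4, 0, 0, 0, -0.147],
    [0.4, 0, 0, 0, 0],
    [0.4, 0, 0, 0, 0]
  ]
}}

```text
time: 2.95
tool_pos: [0.5238, 0.1244, 0.2423]
eef_rot: [-0.629, 0.778, 0.0, -0.0]
force: [0.3, 0.1, -0.8]
gripper_width: 0.06
```

```bash
python3 -c "
from h import *
st()
W=viewer.capture('wrist');cv2.imwrite('pics/w1.png',W['img']);print(proj(W,[.5236,.1233,.1475]))
T=viewer.capture('top');cv2.imwrite('pics/t1.png',T['img'])
"
```

```text
t 2.95 pos [0.5238 0.1244 0.2423] xang -102.12 tilt [-0. -0. -1.] w 0.0600 F [ 0.28  0.09 -0.77] M [-0.036 -0.021 -0.014] q [ 0.233  0.151 -0.01   1.409 -0.    -1.126]
[[279.68724598 215.18561797]]
```

View pics/w1.png

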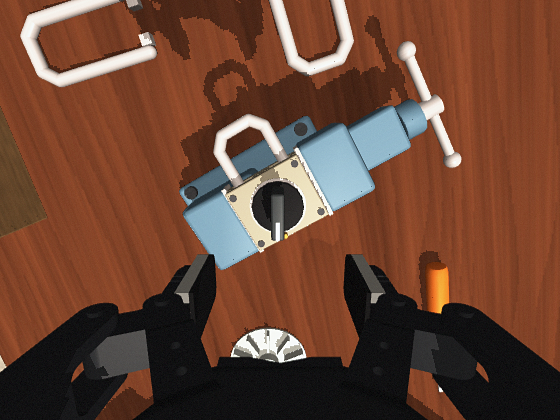

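The wrist view shows the lock at (277,207), its bar almost vertical in the picture, and the small shackle at (248,135). I'll refine the pose from this.

Run:
```python
import cv2
a=cv2.imread("pics/w1.png")[105:275,180:380]; cv2.imwrite("pics/w1c.png",cv2.resize(a,None,fx=3.5,fy=3.5,interpolation=cv2.INTER_CUBIC))
```

```text
(no output)
```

View pics/w1c.png

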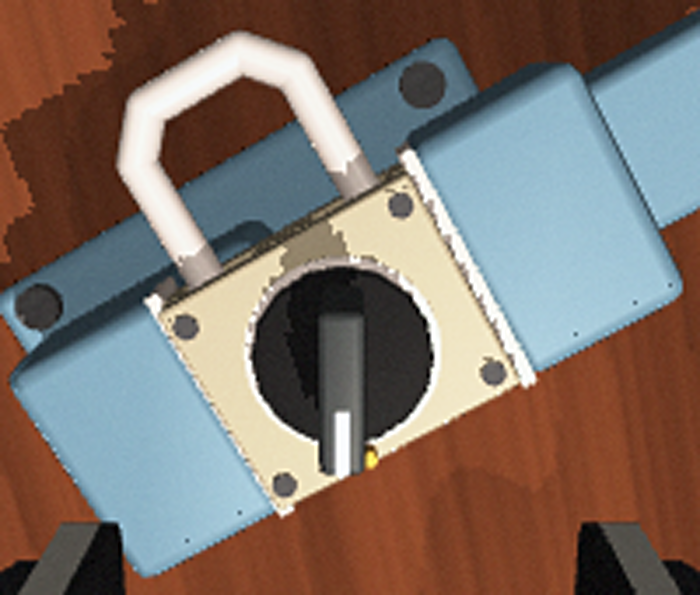

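Run:
```python
from h import *
W=viewer.capture('wrist')
o=lambda u,v:(180+u/3.5-.35,105+v/3.5-.35)
L=[((34,-30,112),o(165,305)),((34,28,112),o(285,508)),((-34,-30,112),o(403,165)),((-34,28,112),o(522,378)),((0,0,117.5),o(343,353)),((0,-72,96),o(193,79))]
f=lambda p:(proj(W,loc(p,[np.array(a)/1e3 for a,_ in L]))-[b for _,b in L]).ravel()
r=least_squares(f,[.52,.12,.3],loss="soft_l1");print(r.x,np.degrees(r.x[2]));print(f(r.x).reshape(-1,2).round(1))
A=back(W,o(342,475),.1475);B=back(W,o(342,312),.1475);print(A,B,(A+B)/2,np.linalg.norm(A-B),np.degrees(np.arctan2(A[1]-B[1],A[0]-B[0])))
print("shackle",loc(r.x,[0,-.072,.096]), "pin",back(W,o(371,457),.115))
```

```text
[0.52515022 0.1236863  0.31343422] 17.958457827873254
[[-2.8  1.6]
 [-0.9  0.4]
 [ 1.3 -0.2]
 [ 1.2 -0.3]
 [ 0.3  0.2]
 [-0.4 -1.2]]
[0.52939381 0.14186597 0.1475    ] [0.52196856 0.10735072 0.1475    ] [0.52568118 0.12460834 0.1475    ] 0.035304909907569536 77.85902642271392
shackle [[0.54734979 0.05519412 0.096     ]] pin [0.52438691 0.15086735 0.115     ]
```

Request:
{"method": "send_rows", "body": {
  "rows": [
    [0.3, 0, -0.15, 3, 0],
    [0.2, 0, 0, 4, 0],
    [0.1, 0, 0, 2, 0],
    [0.1, 0, 0, 1, 0],
    [0.0, 0, 0, 0.95, 0],
    [0.0, 0, 0, 0, 0],
    [0.0, 0, 0, 0, 0]
  ],
  "force": 40
}}

```text
time: 3.8
tool_pos: [0.5259, 0.124, 0.1338]
eef_rot: [-0.63, 0.776, -0.0, 0.001]
force: [0.4, 0.8, 0.3]
gripper_width: 0.0427
```

```bash
python3 -c "
from h import *
st()
W=viewer.capture('wrist');cv2.imwrite('pics/w2.png',W['img'])
"
```

```text
t 3.80 pos [0.5259 0.124  0.1338] xang -101.86 tilt [ 0.001  0.    -1.   ] w 0.0427 F [0.41 0.78 0.26] M [ 0.     0.008 -0.007] q [ 0.232  0.175 -0.22   1.174 -0.    -1.132]
```

View pics/w2.png

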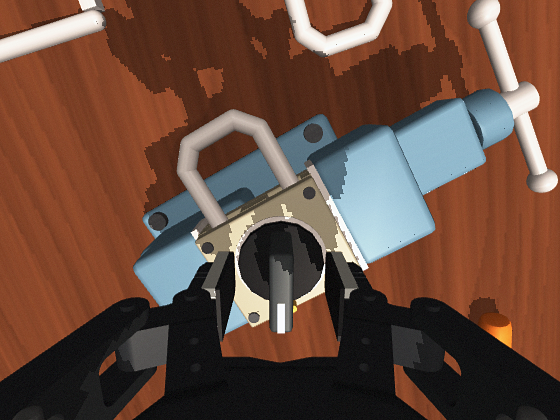

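The bar at (281,280) sits midway between the fingers at (223,275) and (340,275). Closing.

Request:
{"method": "send_rows", "body": {
  "rows": [
    [-0.5, 0, 0, 0, 0],
    [-0.8, 0, 0, 0, 0],
    [-1, 0, 0, 0, 0],
    [-1, 0, 0, 0, 0],
    [-1, 0, 0, 0, 0],
    [-1, 0, 0, 0, 0]
  ],
  "force": 40
}}

```text
time: 4.45
tool_pos: [0.5255, 0.124, 0.1336]
eef_rot: [-0.63, 0.776, -0.0, 0.0]
force: [-1.8, 0.6, 5.3]
gripper_width: 0.0094
```

```bash
python3 -c "
from h import *
st()
"
```

```text
t 4.45 pos [0.5255 0.124  0.1336] xang -101.83 tilt [ 0.001  0.    -1.   ] w 0.0094 F [-1.82  0.62  5.29] M [0.014 0.444 0.043] q [ 0.232  0.175 -0.221  1.174  0.    -1.133]
```

Request:
{"method": "send_rows", "body": {
  "rows": [
    [-1, 0, 0, 0, 0.1],
    [-1, 0, 0, 0, 0.1],
    [-1, 0, 0, 0, 0.1],
    [-1, 0, 0, 0, 0.1],
    [-1, 0, 0, 0, 0.05],
    [-1, 0, 0, 0, 0]
  ]
}}

```text
time: 5.05
tool_pos: [0.5252, 0.1241, 0.1336]
eef_rot: [-0.441, 0.898, 0.0, 0.0]
force: [-3.9, 1.0, 7.0]
gripper_width: 0.0092
```

```bash
python3 -c "
from h import *
st()
"
```

```text
t 5.05 pos [0.5252 0.1241 0.1336] xang -127.68 tilt [ 0.     0.001 -1.   ] w 0.0092 F [-3.85  0.98  6.97] M [ 0.097  0.61  -0.087] q [ 2.320e-01  1.750e-01 -2.210e-01  1.174e+00  1.000e-03 -6.810e-01]
```

Request:
{"method": "send_rows", "body": {
  "rows": [
    [-1, 0, 0, 0, 0.05],
    [-1, 0, 0, 0, 0.03],
    [-1, 0, 0, 0, 0]
  ]
}}

```text
time: 5.35
tool_pos: [0.5252, 0.1241, 0.1336]
eef_rot: [-0.405, 0.914, 0.0, 0.0]
force: [-3.9, 1.1, 6.6]
gripper_width: 0.0093
```

```bash
python3 -c "
from h import *
st()
"
```

```text
t 5.35 pos [0.5252 0.1241 0.1336] xang -132.24 tilt [ 0.     0.001 -1.   ] w 0.0093 F [-3.88  1.06  6.61] M [ 0.098  0.699 -0.1  ] q [ 2.320e-01  1.750e-01 -2.210e-01  1.174e+00  1.000e-03 -6.020e-01]
```

Request:
{"method": "send_rows", "body": {
  "rows": [
    [-1, 0, 0, 0, 0.05],
    [-1, 0, 0, 0, 0.03],
    [-1, 0, 0, 0, 0]
  ]
}}

```text
time: 5.65
tool_pos: [0.5252, 0.1242, 0.1336]
eef_rot: [-0.368, 0.93, 0.0, 0.0]
force: [-3.6, 1.1, 6.2]
gripper_width: 0.0092
```

```bash
python3 -c "
from h import *
st()
"
```

```text
t 5.65 pos [0.5252 0.1242 0.1336] xang -136.81 tilt [ 0.     0.001 -1.   ] w 0.0092 F [-3.58  1.07  6.18] M [ 0.182  0.691 -0.018] q [ 2.320e-01  1.750e-01 -2.210e-01  1.174e+00  1.000e-03 -5.220e-01]
```

Request:
{"method": "send_rows", "body": {
  "rows": [
    [-1, 0, 0, 0, 0.05],
    [-1, 0, 0, 0, 0.03],
    [-1, 0, 0, 0, 0]
  ]
}}

```text
time: 5.95
tool_pos: [0.5251, 0.1242, 0.1336]
eef_rot: [-0.331, 0.944, 0.0, 0.0]
force: [-3.5, 0.9, 6.2]
gripper_width: 0.009
```

```bash
python3 -c "
from h import *
st()
W=viewer.capture('wrist');cv2.imwrite('pics/w3.png',W['img'])
"
```

```text
t 5.95 pos [0.5251 0.1242 0.1336] xang -141.39 tilt [ 0.     0.001 -1.   ] w 0.0090 F [-3.48  0.87  6.23] M [ 0.162  0.674 -0.033] q [ 2.320e-01  1.750e-01 -2.210e-01  1.175e+00  1.000e-03 -4.420e-01]
```

View pics/w3.png

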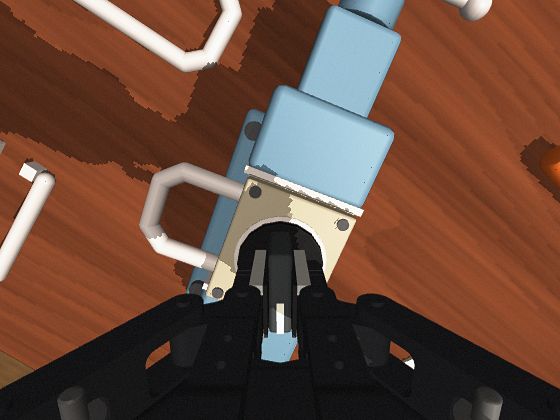

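The fingers hold the bar at (280,290) and it is turning with them. No stop yet after 0.69 rad. Continuing in small steps.

Request:
{"method": "send_rows", "body": {
  "rows": [
    [-1, 0, 0, 0, 0.05],
    [-1, 0, 0, 0, 0.03],
    [-1, 0, 0, 0, 0]
  ]
}}

```text
time: 6.3
tool_pos: [0.5251, 0.1243, 0.1336]
eef_rot: [-0.293, 0.956, 0.001, 0.0]
force: [-4.0, 1.5, 6.4]
gripper_width: 0.0095
```

```bash
python3 -c "
from h import *
st()
"
```

```text
t 6.30 pos [0.5251 0.1243 0.1336] xang -145.98 tilt [ 0.     0.001 -1.   ] w 0.0095 F [-4.04  1.47  6.39] M [ 0.209  0.755 -0.041] q [ 2.320e-01  1.750e-01 -2.210e-01  1.175e+00  1.000e-03 -3.620e-01]
```

Request:
{"method": "send_rows", "body": {
  "rows": [
    [-1, 0, 0, 0, 0.05],
    [-1, 0, 0, 0, 0.03],
    [-1, 0, 0, 0, 0]
  ]
}}

```text
time: 6.6
tool_pos: [0.5251, 0.1243, 0.1336]
eef_rot: [-0.254, 0.967, 0.001, 0.0]
force: [-3.8, 1.5, 6.4]
gripper_width: 0.0094
```

```bash
python3 -c "
from h import *
st()
"
```

```text
t 6.60 pos [0.5251 0.1243 0.1336] xang -150.56 tilt [ 0.     0.001 -1.   ] w 0.0094 F [-3.77  1.49  6.43] M [ 0.275  0.835 -0.016] q [ 2.320e-01  1.750e-01 -2.210e-01  1.175e+00  1.000e-03 -2.820e-01]
```

Request:
{"method": "send_rows", "body": {
  "rows": [
    [-1, 0, 0, 0, 0.05],
    [-1, 0, 0, 0, 0.03],
    [-1, 0, 0, 0, 0]
  ]
}}

```text
time: 6.9
tool_pos: [0.525, 0.1243, 0.1336]
eef_rot: [-0.215, 0.977, 0.001, 0.0]
force: [-4.1, 1.8, 6.2]
gripper_width: 0.0095
```

```bash
python3 -c "
from h import *
st()
"
```

```text
t 6.90 pos [0.525  0.1243 0.1336] xang -155.14 tilt [-0.     0.001 -1.   ] w 0.0095 F [-4.1   1.83  6.21] M [ 0.264  0.802 -0.079] q [ 2.320e-01  1.750e-01 -2.210e-01  1.175e+00  1.000e-03 -2.020e-01]
```

Request:
{"method": "send_rows", "body": {
  "rows": [
    [-1, 0, 0, 0, 0.05],
    [-1, 0, 0, 0, 0.03],
    [-1, 0, 0, 0, 0]
  ]
}}

```text
time: 7.2
tool_pos: [0.525, 0.1244, 0.1336]
eef_rot: [-0.176, 0.984, 0.001, 0.0]
force: [-4.5, 1.8, 6.9]
gripper_width: 0.0092
```

```bash
python3 -c "
from h import *
st()
"
```

```text
t 7.20 pos [0.525  0.1244 0.1336] xang -159.73 tilt [-0.     0.001 -1.   ] w 0.0092 F [-4.46  1.81  6.92] M [ 0.332  0.851 -0.035] q [ 2.320e-01  1.750e-01 -2.210e-01  1.175e+00  1.000e-03 -1.220e-01]
```

Request:
{"method": "send_rows", "body": {
  "rows": [
    [-1, 0, 0, 0, 0.05],
    [-1, 0, 0, 0, 0.03],
    [-1, 0, 0, 0, 0]
  ]
}}

```text
time: 7.5
tool_pos: [0.525, 0.1244, 0.1336]
eef_rot: [-0.137, 0.991, 0.001, 0.0]
force: [-4.1, 1.6, 6.6]
gripper_width: 0.0092
```

```bash
python3 -c "
from h import *
s,_=st();print(s['joint_efforts'][5])
"
```

```text
t 7.50 pos [0.525  0.1244 0.1336] xang -164.31 tilt [-0.     0.001 -1.   ] w 0.0092 F [-4.09  1.55  6.59] M [ 0.359  0.856 -0.09 ] q [ 2.320e-01  1.750e-01 -2.210e-01  1.175e+00  1.000e-03 -4.200e-02]
0.11214663740247488
```

Request:
{"method": "send_rows", "body": {
  "rows": [
    [-1, 0, 0, 0, 0.05],
    [-1, 0, 0, 0, 0.03],
    [-1, 0, 0, 0, 0]
  ]
}}

```text
time: 7.8
tool_pos: [0.525, 0.1245, 0.1336]
eef_rot: [-0.097, 0.995, 0.001, 0.0]
force: [-4.3, 2.4, 7.6]
gripper_width: 0.0092
```

```bash
python3 -c "
from h import *
s,_=st();print(s['joint_efforts'][5])
W=viewer.capture('wrist');cv2.imwrite('pics/w4.png',W['img'])
"
```

```text
t 7.80 pos [0.525  0.1245 0.1336] xang -168.89 tilt [-0.     0.002 -1.   ] w 0.0092 F [-4.25  2.38  7.58] M [0.385 0.899 0.   ] q [ 0.232  0.175 -0.221  1.175  0.002  0.038]
0.15761934220790863
```

View pics/w4.png

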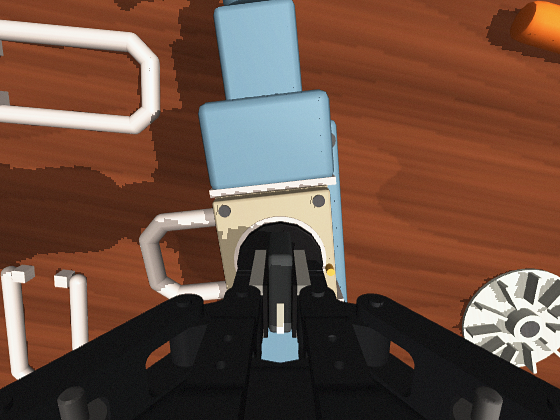

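```bash
python3 -c "
from h import *
W=viewer.capture('wrist')
print(back(W,(330,268),.115)-[.5253,.124,0]); i=W['img'][240:300,300:350].astype(int); m=(i[...,2]>150)&(i[...,0]<90)&(i[...,1]>120);print(m.sum(),np.argwhere(m).mean(0)[::-1]+[300,240])
"
```

```text
[-0.00142531  0.02661123  0.115     ]
13 [330.38461538 271.15384615]
```

Request:
{"method": "send_rows", "body": {
  "rows": [
    [-1, 0, 0, 0, 0.04],
    [-1, 0, 0, 0, 0.02],
    [-1, 0, 0, 0, 0]
  ]
}}

```text
time: 8.2
tool_pos: [0.5249, 0.1245, 0.1336]
eef_rot: [-0.067, 0.998, 0.001, -0.0]
force: [-4.8, 2.0, 6.2]
gripper_width: 0.0093
```

```bash
python3 -c "
from h import *
s,_=st();print(s['joint_efforts'][5])
"
```

```text
t 8.20 pos [0.5249 0.1245 0.1336] xang -172.30 tilt [-0.     0.002 -1.   ] w 0.0093 F [-4.81  2.01  6.2 ] M [ 0.376  0.837 -0.004] q [ 0.232  0.175 -0.221  1.175  0.002  0.098]
0.1502932095900178
```

Request:
{"method": "send_rows", "body": {
  "rows": [
    [-1, 0, 0, 0, 0.04],
    [-1, 0, 0, 0, 0.02],
    [-1, 0, 0, 0, 0]
  ]
}}

```text
time: 8.5
tool_pos: [0.5249, 0.1246, 0.1336]
eef_rot: [-0.037, 0.999, 0.001, -0.0]
force: [-5.2, 2.1, 6.3]
gripper_width: 0.0091
```

```bash
python3 -c "
from h import *
s,_=st();print(s['joint_efforts'][5])
"
```

```text
t 8.50 pos [0.5249 0.1246 0.1336] xang -175.73 tilt [-0.     0.002 -1.   ] w 0.0091 F [-5.23  2.09  6.33] M [0.417 0.989 0.104] q [ 0.232  0.175 -0.221  1.175  0.002  0.158]
0.23690415546298027
```

Request:
{"method": "send_rows", "body": {
  "rows": [
    [-1, 0, 0, 0, 0.04],
    [-1, 0, 0, 0, 0.02],
    [-1, 0, 0, 0, 0]
  ]
}}

```text
time: 8.8
tool_pos: [0.5249, 0.1246, 0.1336]
eef_rot: [-0.007, 1.0, 0.001, -0.0]
force: [-4.5, 2.6, 6.3]
gripper_width: 0.0092
```

```bash
python3 -c "
from h import *
s,_=st();print(s['joint_efforts'][5])
"
```

```text
t 8.80 pos [0.5249 0.1246 0.1336] xang -179.16 tilt [-0.     0.002 -1.   ] w 0.0092 F [-4.54  2.58  6.27] M [0.504 0.897 0.173] q [ 0.232  0.175 -0.221  1.175  0.002  0.217]
0.28252333402633667
```

Request:
{"method": "send_rows", "body": {
  "rows": [
    [-1, 0, 0, 0, 0.03],
    [-1, 0, 0, 0, 0.01],
    [-1, 0, 0, 0, 0]
  ]
}}

```text
time: 9.1
tool_pos: [0.5249, 0.1246, 0.1336]
eef_rot: [0.012, 1.0, 0.001, -0.0]
force: [-4.6, 2.1, 6.9]
gripper_width: 0.0091
```

```bash
python3 -c "
from h import *
s,_=st();print(s['joint_efforts'][5])
W=viewer.capture('wrist');cv2.imwrite('pics/w5.png',cv2.resize(W['img'][180:340,190:370],None,fx=3.5,fy=3.5))
i=W['img'][220:320,300:380].astype(int); m=(i[...,2]>150)&(i[...,0]<90)&(i[...,1]>120);u=np.argwhere(m).mean(0)[::-1]+[300,220];print(m.sum(),u,back(W,u,.115)-[.5253,.124,0])
"
```

```text
t 9.10 pos [0.5249 0.1246 0.1336] xang 178.57 tilt [-0.     0.002 -1.   ] w 0.0091 F [-4.57  2.11  6.89] M [0.46  0.936 0.263] q [ 0.232  0.175 -0.221  1.175  0.002  0.257]
0.2758215833455324
24 [331.125 266.875] [0.0035064  0.02700689 0.115     ]
```

View pics/w5.png

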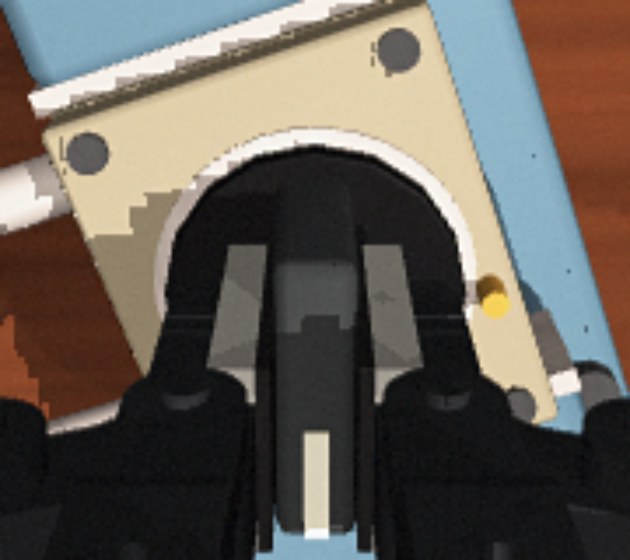

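Pin at crop (495,298) moved about 4.7 mm clockwise, roughly 0.15 rad of press, and the torque rise agrees. That is inside the right band. Letting go.

Request:
{"method": "send_rows", "body": {
  "rows": [
    [-0.5, 0, 0, 0, 0],
    [0, 0, 0, 0, 0],
    [0.2, 0, 0, 0, 0],
    [0.2, 0, 0, 0, 0],
    [0.2, 0, 0, 0, 0]
  ]
}}

```text
time: 9.65
tool_pos: [0.5254, 0.1238, 0.1326]
eef_rot: [0.013, 1.0, -0.0, -0.0]
force: [0.0, -0.7, -0.4]
gripper_width: 0.0511
```

```bash
python3 -c "
from h import *
s,_=st();print(s['joint_efforts'][5])
"
```

```text
t 9.65 pos [0.5254 0.1238 0.1326] xang 178.51 tilt [-0. -0. -1.] w 0.0511 F [ 0.03 -0.72 -0.42] M [ 0.015  0.049 -0.005] q [ 0.231  0.176 -0.222  1.173 -0.     0.257]
0.0002726080310821999
```

Request:
{"method": "send_rows", "body": {
  "rows": [
    [0.2, 0, 0, -2, 0],
    [0.2, 0, 0, -4, 0],
    [0.2, 0, 0, -4, 0],
    [0.2, 0, 0, -2, 0],
    [0.2, 0, 0, 0, 0]
  ]
}}

```text
time: 10.15
tool_pos: [0.5268, 0.1241, 0.2563]
eef_rot: [0.013, 1.0, 0.001, 0.003]
force: [0.0, 0.6, -0.0]
gripper_width: 0.0513
```

```bash
python3 -c "
from h import *
s,_=st();print(s['joint_efforts'][5])
W=viewer.capture('wrist');cv2.imwrite('pics/w6.png',W['img']);cv2.imwrite('pics/w6c.png',cv2.resize(W['img'][105:275,180:380],None,fx=3.5,fy=3.5,interpolation=cv2.INTER_CUBIC))
"
```

```text
t 10.15 pos [0.5268 0.1241 0.2563] xang 178.51 tilt [ 0.006  0.001 -1.   ] w 0.0513 F [ 0.03  0.63 -0.02] M [ 0.007 -0.055 -0.034] q [ 0.231  0.153  0.022  1.434 -0.     0.257]
-4.5193955884315073e-05
```

View pics/w6c.png

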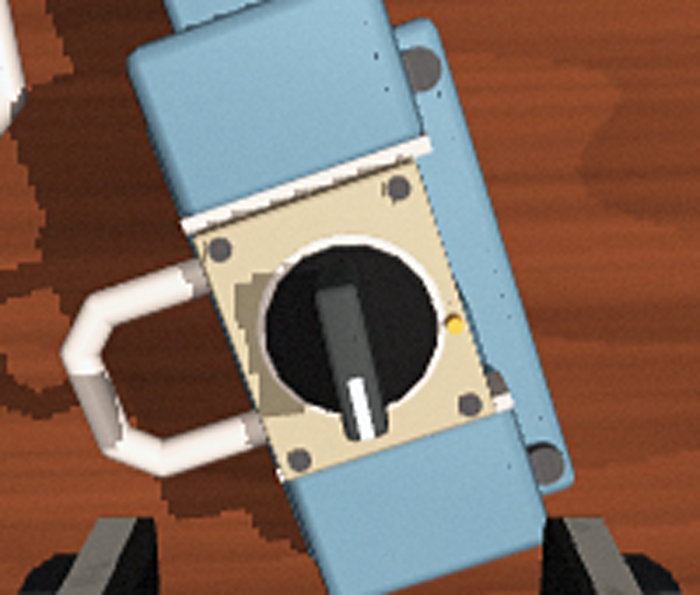

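The dial sprang back (bar leaning at crop (350,360), pin back at (455,323)). Refitting the pose for the shackle, whose crossbar is at crop (98,395).

Run:
```python
from h import *
W=viewer.capture('wrist')
o=lambda u,v:(180+u/3.5-.35,105+v/3.5-.35)
L=[((34,-30,112),o(278,478)),((34,28,112),o(495,410)),((-34,-30,112),o(194,238)),((-34,28,112),o(416,163)),((0,0,117.5),o(352,327))]
f=lambda p:(proj(W,loc(p,[np.array(a)/1e3 for a,_ in L]))-[b for _,b in L]).ravel()
r=least_squares(f,[.52,.12,.3],loss="soft_l1");print(r.x,np.degrees(r.x[2]));print(f(r.x).reshape(-1,2).round(1))
p=r.x
print("shackle pred",loc(p,[0,-.072,.096]))
a,b=back(W,o(80,357),.096),back(W,o(112,447),.096);print("crossbar ends",a,b,np.linalg.norm(a-b),(a+b)/2,np.degrees(np.arctan2(*(b-a)[1::-1])))
# leg line directions
l1=back(W,o(110,305),.096),back(W,o(205,270),.096);l2=back(W,o(165,457),.096),back(W,o(255,428),.096)
for l in(l1,l2):d=l[1]-l[0];print(np.degrees(np.arctan2(d[1],d[0]))-90)
for e in((0,-.072),(-.022,-.06),(.022,-.06)): print((proj(W,loc(p,[*e,.096]))[0]-[179.65,104.65])*3.5)
```

```text
[0.52299837 0.12466368 0.29073657] 16.657978654927636
[[ 0.6  1.1]
 [ 0.7  1.4]
 [-1.8 -2. ]
 [ 0.4 -2.3]
 [-0.6  0.6]]
shackle pred [[0.54363774 0.0556853  0.096     ]]
crossbar ends [0.5339311  0.05337123 0.096     ] [0.5591886  0.05970477 0.096     ] 0.026039483326663948 [0.54655985 0.056538   0.096     ] 14.07715773518797
18.74174249363405
17.128301485284297
[ 92.01804231 392.08086467]
[103.68611911 301.18256142]
[163.6945235  453.03811448]
```

View pics/w6.png

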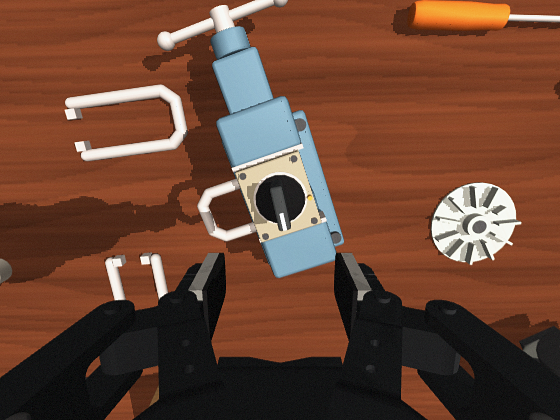

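Request:
{"method": "send_rows", "body": {
  "rows": [
    [-0.1, 0, 0, 0, -0.11],
    [-0.1, 0, 0, 0, -0.11],
    [-0.1, 0, 0, 0, -0.108],
    [-0.1, 0.1, -3, 0, 0],
    [-0.1, 0, -4, 2, 0],
    [-0.1, 0, -0.1, 3, 0],
    [-0.1, 0, 0, 2, 0],
    [-0.1, 0, 0, 0, 0]
  ]
}}

```text
time: 11.05
tool_pos: [0.543, 0.055, 0.1779]
eef_rot: [-0.15, 0.989, 0.0, -0.004]
force: [-0.6, -0.1, -0.5]
gripper_width: 0.0385
```

```bash
python3 -c "
from h import *
s,_=st()
W=viewer.capture('wrist');cv2.imwrite('pics/w7.png',W['img'])
S=viewer.capture('scene');cv2.imwrite('pics/s7.png',cv2.resize(S['img'][120:240,220:380],None,fx=4.5,fy=4.5,interpolation=cv2.INTER_CUBIC))
"
```

```text
t 11.05 pos [0.543  0.055  0.1779] xang -162.74 tilt [-0.008 -0.001 -1.   ] w 0.0385 F [-0.63 -0.15 -0.46] M [-0.042  0.061  0.012] q [ 0.101  0.179 -0.118  1.282  0.    -0.2  ]
```

View pics/w7.png

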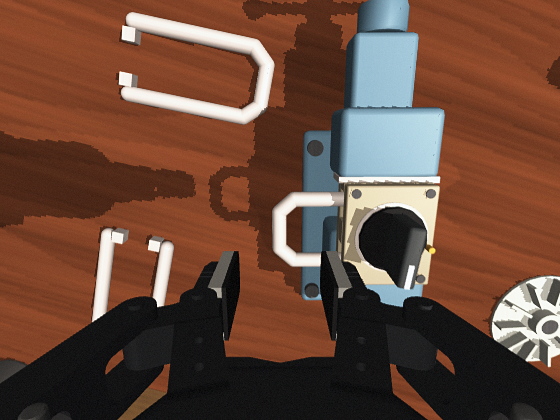

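View pics/s7.png

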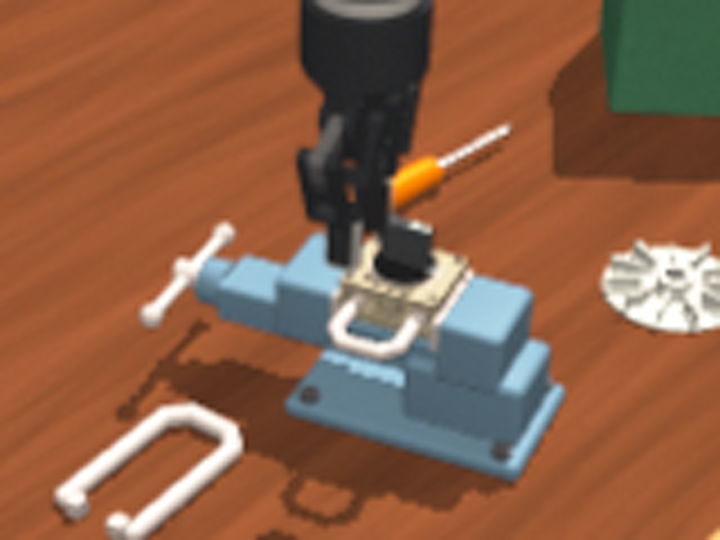

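Run:
```python
from h import *
s,R=st()
W=viewer.capture('wrist')
cv2.imwrite('pics/w7c.png',cv2.resize(W['img'][160:290,240:400],None,fx=5,fy=4.5*0+5,interpolation=cv2.INTER_CUBIC)[:600])
```

```text
t 11.15 pos [0.5448 0.0557 0.1818] xang -162.69 tilt [-0.003 -0.    -1.   ] w 0.0382 F [0.02 0.95 0.52] M [0.031 0.019 0.037] q [ 0.102  0.177 -0.112  1.285 -0.    -0.2  ]
```

View pics/w7c.png

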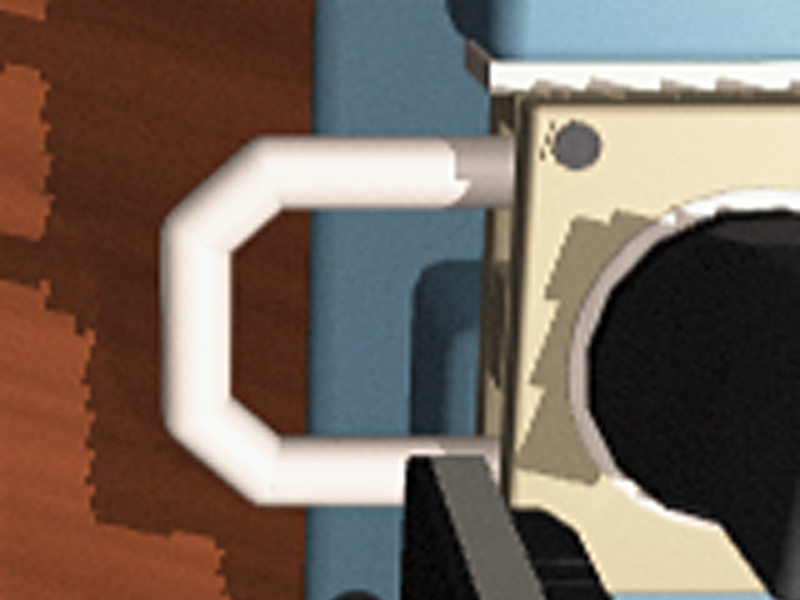

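Run:
```python
from h import *
s,R=st()
W=viewer.capture('wrist')
p=back(W,(240+197/5-.4,160+319/5-.4),.096);d=R.T@(p-s["tool_pos"]);print(p,d*100)
a=back(W,(240+197/5-.4,160+225/5),.096);b=back(W,(240+197/5-.4,160+410/5),.096);print(np.linalg.norm(a-b),np.degrees(np.arctan2(*(a-b)[1::-1])))
print("tcp down cm", (s["tool_pos"][2]-.088)*100)
```

```text
t 11.20 pos [0.5455 0.0559 0.1829] xang -162.67 tilt [-0. -0. -1.] w 0.0388 F [0.05 0.18 0.27] M [0.011 0.01  0.044] q [ 0.102  0.176 -0.11   1.285  0.    -0.2  ]
[0.54780098 0.05663519 0.096     ] [-2.47751059e-01 -2.54666661e-03  8.69386839e+00]
0.027369439193497623 -162.71007276576375
tcp down cm 9.493966807985684
```

Request:
{"method": "send_rows", "body": {
  "rows": [
    [-0.1, -0.2, 0, 2, 0],
    [-0.1, 0, 0, 3, 0],
    [-0.1, 0, 0, 2, 0],
    [-0.1, 0, 0, 1.5, 0],
    [-0.1, 0, 0, 1, 0],
    [-0.1, 0, 0, 0, 0],
    [-0.1, 0, 0, 0, 0],
    [-0.1, 0, 0, 0, 0]
  ]
}}

```text
time: 12.05
tool_pos: [0.5483, 0.0565, 0.0891]
eef_rot: [-0.151, 0.989, -0.0, 0.001]
force: [0.2, -0.7, 0.7]
gripper_width: 0.0386
```

```bash
python3 -c "
from h import *
s,_=st()
W=viewer.capture('wrist');cv2.imwrite('pics/w8.png',W['img'])
"
```

```text
t 12.05 pos [0.5483 0.0565 0.0891] xang -162.68 tilt [ 0.002  0.    -1.   ] w 0.0386 F [ 0.19 -0.72  0.73] M [-0.039  0.007 -0.006] q [ 0.103  0.217 -0.27   1.082 -0.    -0.2  ]
```

View pics/w8.png

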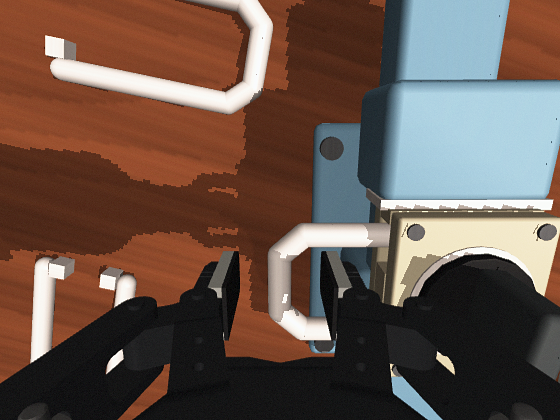

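The crossbar at (280,280) is between the fingers at (228,285) and (335,285), with one finger inside the U. Closing, then pulling along tool -y.

Request:
{"method": "send_rows", "body": {
  "rows": [
    [-0.6, 0, 0, 0, 0],
    [-1, 0, 0, 0, 0],
    [-1, 0, 0, 0, 0],
    [-1, 0, 0, 0, 0],
    [-1, 0, 0, 0, 0],
    [-1, 0, 0, 0, 0]
  ],
  "force": 70
}}

```text
time: 12.7
tool_pos: [0.5476, 0.0564, 0.088]
eef_rot: [-0.15, 0.989, -0.0, 0.0]
force: [0.3, -0.1, 1.2]
gripper_width: 0.0075
```

```bash
python3 -c "
from h import *
s,_=st()"
```

```text
t 12.70 pos [0.5476 0.0564 0.088 ] xang -162.69 tilt [ 0.  0. -1.] w 0.0075 F [ 0.27 -0.13  1.17] M [ 0.045 -0.058  0.044] q [ 0.103  0.217 -0.272  1.081 -0.    -0.2  ]
```

Request:
{"method": "send_rows", "body": {
  "rows": [
    [-1, 0, -0.3, 0, 0],
    [-1, 0, -0.3, 0, 0],
    [-1, 0, -0.3, 0, 0],
    [-1, 0, -0.3, 0, 0],
    [-1, 0, 0, 0, 0]
  ]
}}

```text
time: 13.2
tool_pos: [0.5511, 0.0443, 0.0877]
eef_rot: [-0.15, 0.989, -0.0, -0.0]
force: [-0.5, -0.1, 0.4]
gripper_width: 0.0078
```

```bash
python3 -c "
from h import *
s,_=st()"
```

```text
t 13.20 pos [0.5511 0.0443 0.0877] xang -162.72 tilt [-0.    -0.001 -1.   ] w 0.0078 F [-0.46 -0.13  0.38] M [0.049 0.051 0.044] q [ 8.000e-02  2.220e-01 -2.660e-01  1.082e+00 -1.000e-03 -2.210e-01]
```

```bash
python3 -c "
from h import *
W=viewer.capture('wrist');cv2.imwrite('pics/w9.png',W['img'])
"
```

```text
(no output)
```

View pics/w9.png

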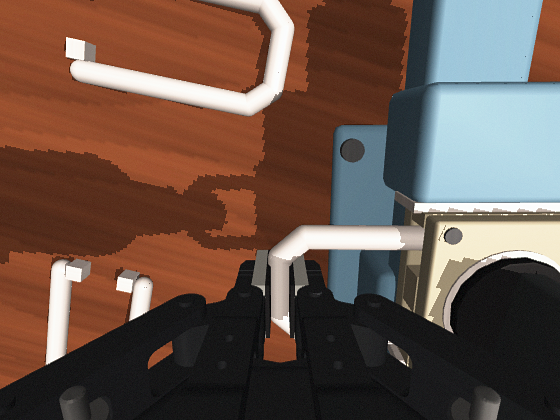

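The shackle is moving with the gripper: crossbar at (280,290) between the pads, and the leg is lengthening. Pulling on.

Request:
{"method": "send_rows", "body": {
  "rows": [
    [-1, 0, -0.5, 0, 0],
    [-1, 0, -0.8, 0, 0],
    [-1, 0, -0.8, 0, 0],
    [-1, 0, -0.8, 0, 0],
    [-1, 0, -0.8, 0, 0],
    [-1, 0, -0.8, 0, 0],
    [-1, 0, -0.8, 0, 0],
    [-1, 0, -0.5, 0, 0]
  ]
}}

```text
time: 14.05
tool_pos: [0.5685, -0.0114, 0.0877]
eef_rot: [-0.15, 0.989, -0.0, -0.0]
force: [-0.1, 0.8, -1.7]
gripper_width: 0.0073
```

Request:
{"method": "send_rows", "body": {
  "rows": [
    [-1, 0, 0, 0, 0],
    [-1, 0, 0, 0, 0]
  ]
}}

```text
time: 14.25
tool_pos: [0.5682, -0.0105, 0.0877]
eef_rot: [-0.15, 0.989, 0.0, -0.0]
force: [0.3, 0.1, -1.9]
gripper_width: 0.0076
```

```bash
python3 -c "
from h import *
s,_=st()
W=viewer.capture('wrist');cv2.imwrite('pics/w10.png',W['img'])
"
```

```text
t 14.25 pos [ 0.5682 -0.0105  0.0877] xang -162.70 tilt [-0.  0. -1.] w 0.0076 F [ 0.27  0.1  -1.9 ] M [-0.074 -0.061 -0.019] q [-0.019  0.25  -0.231  1.09   0.    -0.321]
```

View pics/w10.png

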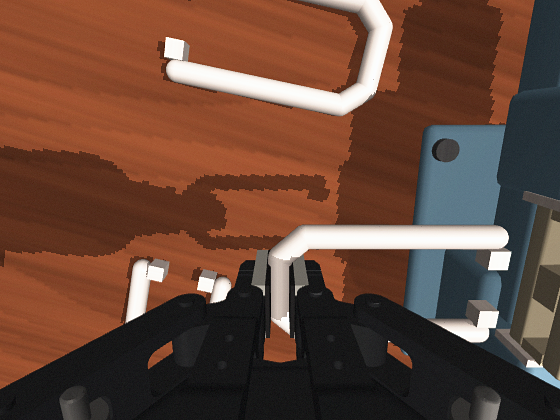

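The legs' ends at (500,240) and (480,330) are free of the case. Moving a little farther away, then up.

Request:
{"method": "send_rows", "body": {
  "rows": [
    [-1, 0, -1.5, 0, 0],
    [-1, 0, -1.5, -1, 0],
    [-1, 0, 0, -2.5, 0],
    [-1, 0, 0, -3, 0],
    [-1, 0, 0, -3, 0],
    [-1, 0, 0, -3, 0],
    [-1, 0, 0, -3, 0],
    [-1, 0, 0, -3, 0]
  ]
}}

```text
time: 15.1
tool_pos: [0.5773, -0.0402, 0.275]
eef_rot: [-0.15, 0.989, -0.0, 0.001]
force: [0.8, 0.0, -1.6]
gripper_width: 0.0075
```

Request:
{"method": "send_rows", "body": {
  "rows": [
    [-1, 0, 0, -2, 0],
    [-1, 0, 0, -1, 0],
    [-1, 0, 0, 0, 0],
    [-1, 0, 0, 0, 0],
    [-1, 0, 0, 0, 0],
    [-1, 0, 0, 0, 0],
    [-1, 0, 0, 0, 0]
  ]
}}

```text
time: 15.8
tool_pos: [0.577, -0.0391, 0.302]
eef_rot: [-0.151, 0.989, 0.0, -0.001]
force: [0.7, 0.9, -2.3]
gripper_width: 0.0076
```

```bash
python3 -c "
from h import *
s,_=st();print(s['qd'].round(4) if hasattr(s['qd'],'round') else s['qd'])
W=viewer.capture('wrist');S=viewer.capture('scene');cv2.imwrite('pics/w11.png',W['img'])
cv2.imwrite('pics/s11.png',S['img'])
"
```

```text
t 15.80 pos [ 0.577  -0.0391  0.302 ] xang -162.68 tilt [-0.001  0.    -1.   ] w 0.0076 F [ 0.67  0.87 -2.3 ] M [-0.074 -0.032 -0.029] q [-0.068  0.241  0.231  1.562 -0.    -0.37 ]
[-0.0016 -0.0018  0.009   0.0016 -0.0011 -0.0001]
```

View pics/s11.png

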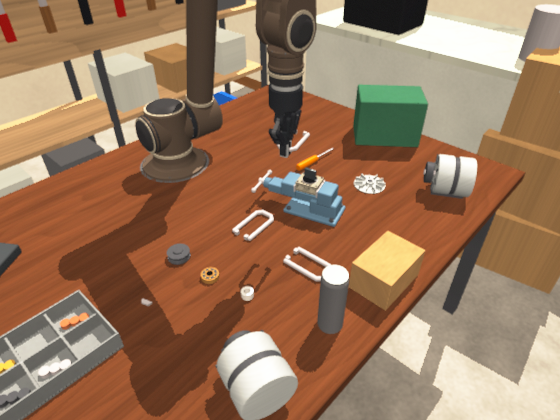

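View pics/w11.png

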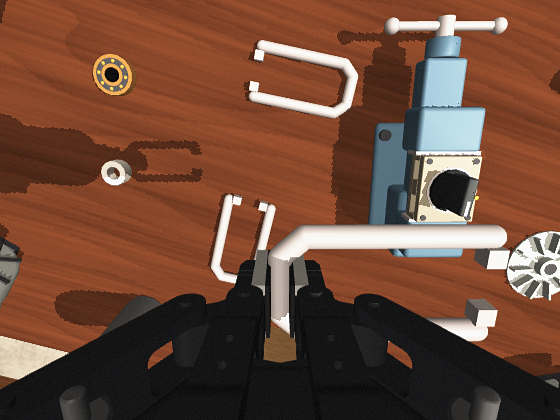

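The shackle is held between the pads at (280,290) in the wrist view. Its crossbar is about 0.31 m up, it is still, it is clear of the vise, and the bystanders are where they were. Handing in.

```bash
python3 -c "
from h import *
print(order.job_done()); st()"
```

```text
the job is handed in; nothing more can be done
None
the job is handed in; nothing more can be done
```

The shackle is out of the lock and held still in the gripper, crossbar about 0.31 m above the counter. I handed the job in at about 16 s of the 58 s; no verdict was reported.

- **Dial:** I turned it clockwise about 1.39 rad in small steps. The wrist torque rose and the brass pin moved about 4.7 mm, so the stop was pressed roughly 0.15 rad. When I let go, the bar and pin were seen to spring back.
- **Shackle:** I gripped the smallest one, the one in the lock, by its crossbar. It came out over 70 mm of straight pull with no noticeable resistance, and I then moved it 30 mm farther away and lifted it.
- **Last checks:**
  - Grip: the fingers read 7.6 mm on the 10 mm bar, less than expected, but the wrist picture shows it between the pads.
  - Weight: about 2 N on the wrist.
  - Position: clear of the lock and vise, with the arm almost at rest.
  - Bystanders: they looked unmoved by eye in the last pictures. I did not measure them.
- **Disagreement:** separate pose fits of the lock differed by about 2 mm and 1.3°. The final close view settled the grasp.

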